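Set the stock tags on the jeweller's findings board

ROBOT

A 6-joint arm with a two-finger parallel gripper is mounted at the origin on the work surface. World frame = base frame: x ahead of the robot, y to its left, z up, the work surface at z = 0. Lengths are in m, angles in degrees, forces in N, time in s.
With the tool pointing down it reaches from about 0.25 to 0.725 m from the base axis. Payload 9.7 kg.
Tool frame: the origin (TCP) lies midway between the tips of the shut fingers; the grasp point (between the pads) lies 19 mm behind it; z points along the fingers, y is the line along which they close (so a half turn about z gives the same grasp; the last joint's range is limited). The gripper opens to 85 mm and grips with 20 to 120 N. Pads are 22 mm wide; open, the fingers measure 114 mm over their backs; the gripper's body (76 mm by 85 mm) begins 54 mm behind the grasp point. The pads swing forward as they close: fully open they stand 13 mm farther back than shut.
Start: joints at [64.63, 4.979, 10.078, 95.1, 0, 90], TCP at [0.236, 0.497, 0.231] pointing down, gripper open.
Joint ranges: [-179.16, 179.16], [-48.56, 103.87], [-65.8, 70.77], [-126.05, 130.52], [-82.76, 87.17], [-180, 180]. Speed limits (degrees/s): [127.2, 127.2, 147.25, 180, 180, 180].

INTERFACE

Orientations are given as [roll, pitch, yaw] about the fixed x, y, z axes, in that order (R = Rz(yaw) Ry(pitch) Rx(roll)).
In Python, from workcell import bot gives the robot as it stands.
- The arm moves only by the shell command python3 -m crank 'ROWS' [FORCE]. ROWS is JSON, a list of rows, each an object with "gripper": the finger opening in mm, from 0 to 85.4; "travel": the shift along the tool's x, y, z in mm, a list of three; "twist": the turn, a rotation vector about the tool's x, y, z in rad, a list of three. In form: [{"gripper": gripper, "travel": [tx, ty, tz], "twist": [rx, ry, rz]}, ...]. A call has 1 to 12 rows; each row shifts and turns the commanded pose from where the row before left it, along the tool's axes as they then stand; what a row does not reach is not made up. A row lasts 1/8 s, in which the tool goes at most 62.5 mm and 10.7 degrees, less where a joint would pass 70% of its speed; a pose out of reach is approached as far as the arm can. A call is refused whole if a number of a shift passes 62.5 or a number of a turn 0.188, either way. A call with a gripper value outside its range is refused whole. The fingers move at their own pace and stop on an object; FORCE is the grip in N (left out, the last holds). Time passes only in rows, so rows that do not move let the fingers close. It gives the time, the measured TCP pose, the force, the opening and the grip force at its end, in the units of the state.
- bot.get_obs(): the state, without advancing time (a new reading comes with each control period).
- bot.camera(name): name is "scene" or "side" or "wrist"; returns the picture (420x560x3 uint8, red, green, blue); there is no depth.
- bot.calibration(name): a dict with "vfov" (degrees; the focal length in pixels is half the picture's height over the tangent of half this angle, whatever the lens; pixels are square), "cx", "cy" (the principal point, pixels), "camera_from_world" (4x4, takes a point from world to camera coordinates). Camera axes: x right, y down, z forward; pixel columns grow to the right and rows downward; lengths in m; the calibration is good to about 2 mm. The wrist camera is an equidistant fisheye: a pixel r from the principal point sees the ray r / f radians off the axis. A picture is of the moment at which its call begins: read the wrist's pose just before it. calibration takes no time and is no camera call; for the wrist camera it gives the pose at the moment of the call.
- bot.job_done(): hands the job in; it is judged then, once.
The state is a dict: "time": time; "q": joint angles; "qd": joint speeds; "joint_efforts": joint torques, N m; "ee_pos": TCP position; "tcp_rot": TCP orientation; "wrist_force": force on the tool from outside, world axes, zero at the start; "torque": the same for the moment, N m; "opening": finger opening in m; "grasp_force": force on a finger pad.
Only numpy, scipy, OpenCV 4.12 (cv2) and the standard library are available. Lean on these libraries where they do the work, as an engineer would, in place of code of your own. Each camera call takes 0.05 s, during which the arm holds its last target. There are 200 camera calls.

TASK

Set the hinged stock tags so that only the two full tins show their brass disc: with a fingertip, gently push each wrong tag over its hinge, so that the tags of the full tins lean back towards their tins (disc up) and the tags of the two nearly empty tins lean towards the robot's side (bare face up). Do not flip a tag that is already right, do not pinch or lift anything, and leave the tins and the other things on the bench where they stand.

Things in the scene. Friction and masses are not known exactly. Their poses are not given: they have to be found in the camera images.
- board: Fixed plywood stock board on the bench, 170 (x) x 400 (y) x 12 mm. Origin at its underside, right under the common hinge line of the four tags, mid-row; its y axis runs along the row, its x axis from the tags to the tins beyond them (away from the robot). It may be turned a little. Four places 90 mm apart along y, each with one tag stand and, 88 mm behind it, one tin.
- stand1: Fixed aluminium stand of tag 1, at one of the four places, axes as the board's. Origin at the centre of its underside, 12 mm above the bench. Foot 44 x 66 mm, two posts 64 mm high at y +-31 mm. Hinge line of the tag along y, 60 mm above the origin (72 mm above the bench). On each side a thin rest wire, up to 18 mm out and 11 mm above the hinge line, stops the tag; above it is only air.
- stand2: Fixed aluminium stand of tag 2, at one of the four places, axes as the board's. Origin at the centre of its underside, 12 mm above the bench. Foot 44 x 66 mm, two posts 64 mm high at y +-31 mm. Hinge line of the tag along y, 60 mm above the origin (72 mm above the bench). On each side a thin rest wire, up to 18 mm out and 11 mm above the hinge line, stops the tag; above it is only air.
- stand3: Fixed aluminium stand of tag 3, at one of the four places, axes as the board's. Origin at the centre of its underside, 12 mm above the bench. Foot 44 x 66 mm, two posts 64 mm high at y +-31 mm. Hinge line of the tag along y, 60 mm above the origin (72 mm above the bench). On each side a thin rest wire, up to 18 mm out and 11 mm above the hinge line, stops the tag; above it is only air.
- stand4: Fixed aluminium stand of tag 4, at one of the four places, axes as the board's. Origin at the centre of its underside, 12 mm above the bench. Foot 44 x 66 mm, two posts 64 mm high at y +-31 mm. Hinge line of the tag along y, 60 mm above the origin (72 mm above the bench). On each side a thin rest wire, up to 18 mm out and 11 mm above the hinge line, stops the tag; above it is only air.
- stand1_slot (a point): Point on the board 88 mm behind stand 1 (its +x): middle of the place of the tin that tag 1 belongs to. Tag 1: dark wooden flap 46 wide, 60 long, 4 mm thick, 30 g, hinged at its lower edge; raised brass disc 28 mm across on one face, other face bare. At a stop its free edge is 43 mm out from the hinge line and 114 mm above the bench.
- stand2_slot (a point): Point on the board 88 mm behind stand 2 (its +x): middle of the place of the tin that tag 2 belongs to. Tag 2: dark wooden flap 46 wide, 60 long, 4 mm thick, 30 g, hinged at its lower edge; raised brass disc 28 mm across on one face, other face bare. At a stop its free edge is 43 mm out from the hinge line and 114 mm above the bench.
- stand3_slot (a point): Point on the board 88 mm behind stand 3 (its +x): middle of the place of the tin that tag 3 belongs to. Tag 3: dark wooden flap 46 wide, 60 long, 4 mm thick, 30 g, hinged at its lower edge; raised brass disc 28 mm across on one face, other face bare. At a stop its free edge is 43 mm out from the hinge line and 114 mm above the bench.
- stand4_slot (a point): Point on the board 88 mm behind stand 4 (its +x): middle of the place of the tin that tag 4 belongs to. Tag 4: dark wooden flap 46 wide, 60 long, 4 mm thick, 30 g, hinged at its lower edge; raised brass disc 28 mm across on one face, other face bare. At a stop its free edge is 43 mm out from the hinge line and 114 mm above the bench.
- tag1 (a joint): Lean of tag 1, rad. 0 = upright. Positive = leaning away from the robot, to its tin (stop +0.8), disc face up. Negative = leaning to the robot's side (stop -0.8), bare face up, disc hidden. Pushing its free edge level across the hinge line tips it over; under 1 N is enough. From 0.2 rad past upright it falls on by itself to the stop within a second.
- tag2 (a joint): Lean of tag 2, rad. 0 = upright. Positive = leaning away from the robot, to its tin (stop +0.8), disc face up. Negative = leaning to the robot's side (stop -0.8), bare face up, disc hidden. Pushing its free edge level across the hinge line tips it over; under 1 N is enough. From 0.2 rad past upright it falls on by itself to the stop within a second.
- tag3 (a joint): Lean of tag 3, rad. 0 = upright. Positive = leaning away from the robot, to its tin (stop +0.8), disc face up. Negative = leaning to the robot's side (stop -0.8), bare face up, disc hidden. Pushing its free edge level across the hinge line tips it over; under 1 N is enough. From 0.2 rad past upright it falls on by itself to the stop within a second.
- tag4 (a joint): Lean of tag 4, rad. 0 = upright. Positive = leaning away from the robot, to its tin (stop +0.8), disc face up. Negative = leaning to the robot's side (stop -0.8), bare face up, disc hidden. Pushing its free edge level across the hinge line tips it over; under 1 N is enough. From 0.2 rad past upright it falls on by itself to the stop within a second.
- full_tin_a: Loose open steel tin 62 (x) x 70 (y) x 42 mm, wall 2 mm, on the board behind one of the stands. Origin at the centre of its underside, 12 mm above the bench. FULL: heaped with copper rings to just over its rim (top 64 mm above the bench).
- full_tin_b: Loose open steel tin 62 (x) x 70 (y) x 42 mm, wall 2 mm, on the board behind one of the stands. Origin at the centre of its underside, 12 mm above the bench. FULL: heaped with brass rivets to just over its rim (top 64 mm above the bench).
- low_tin_a: Loose open steel tin 62 (x) x 70 (y) x 42 mm, wall 2 mm, on the board behind one of the stands. Origin at the centre of its underside, 12 mm above the bench. Nearly empty: three copper rings on its floor.
- low_tin_b: Loose open steel tin 62 (x) x 70 (y) x 42 mm, wall 2 mm, on the board behind one of the stands. Origin at the centre of its underside, 12 mm above the bench. Nearly empty: three brass rivets on its floor.
- jar: Loose closed glass jar, 60 mm across, 75 mm high, origin at the centre of its underside; beside the board at its +y end. Bystander.
- punch: Loose dark steel punch, flared, 46 mm across, 72 mm high, origin at the centre of its underside; beside the board at its -y end. Bystander.
- block: Loose reddish-brown block 60 x 100 x 24 mm, origin at the centre of its underside; on the bench on the robot's side of the board. Bystander.
- carver: Loose carving tool, square wooden handle and steel blade, 160 mm long, 14 mm wide, 12 mm high, lying along the row on the bench, on the robot's side of the board. Bystander.
Not all that is in view belongs to the job. Leave any green look-alike of the full_tin_a alone.

How it is judged (in metres and radians):
At the end, for the whole second after the job is handed in: Both tags whose places hold a full tin lean to +x by more than 0.6 rad, both others to -x by more than 0.6 rad (beyond -0.6), all at rest (under 0.1 rad/s); a tin counts for a place while its centre is within 45 mm of the place's middle (((horizontal distance between any of full_tin_a, full_tin_b and stand1_slot below 0.045 m and value of joint tag1 above 0.6 rad) or (not (horizontal distance between any of full_tin_a, full_tin_b and stand1_slot below 0.045 m) and value of joint tag1 below -0.6 rad)) and velocity of joint tag1 between -0.1 and 0.1 rad/s and ((horizontal distance between any of full_tin_a, full_tin_b and stand2_slot below 0.045 m and value of joint tag2 above 0.6 rad) or (not (horizontal distance between any of full_tin_a, full_tin_b and stand2_slot below 0.045 m) and value of joint tag2 below -0.6 rad)) and velocity of joint tag2 between -0.1 and 0.1 rad/s and ((horizontal distance between any of full_tin_a, full_tin_b and stand3_slot below 0.045 m and value of joint tag3 above 0.6 rad) or (not (horizontal distance between any of full_tin_a, full_tin_b and stand3_slot below 0.045 m) and value of joint tag3 below -0.6 rad)) and velocity of joint tag3 between -0.1 and 0.1 rad/s and ((horizontal distance between any of full_tin_a, full_tin_b and stand4_slot below 0.045 m and value of joint tag4 above 0.6 rad) or (not (horizontal distance between any of full_tin_a, full_tin_b and stand4_slot below 0.045 m) and value of joint tag4 below -0.6 rad)) and velocity of joint tag4 between -0.1 and 0.1 rad/s); the robot touches nothing.
It fails at once if a tag that was right from the start is flipped (its lean crosses upright) ((not (horizontal distance between any of full_tin_a, full_tin_b and stand1_slot below 0.045 m) and value of joint tag1 above 0 rad) or (not (horizontal distance between any of full_tin_a, full_tin_b and stand2_slot below 0.045 m) and value of joint tag2 above 0 rad) or (not (horizontal distance between any of full_tin_a, full_tin_b and stand3_slot below 0.045 m) and value of joint tag3 above 0 rad) or (horizontal distance between any of full_tin_a, full_tin_b and stand4_slot below 0.045 m and value of joint tag4 below 0 rad)).
It fails at once if a tag or its stand is pinched or pushed harder than 18 N (contact force between the fingers and stand1 above 18 N or contact force between the fingers and stand2 above 18 N or contact force between the fingers and stand3 above 18 N or contact force between the fingers and stand4 above 18 N).
It fails at once if a tin is moved or lifted by more than 15 mm (distance of any of full_tin_a, full_tin_b, low_tin_a, low_tin_b from where it was at the start of the episode above 0.015 m).
It fails at once if the jar, punch, block or carver is moved or lifted by more than 15 mm (distance of any of jar, punch, block, carver from where it was at the start of the episode above 0.015 m).
It also fails if it takes over 64 s, if anything falls off the work surface, if the arm or the gripper's body presses on something with over 40 N, if the wrist force passes 120 N, or if a joint passes its speed limit or range.

## Working session

There is one attempt and no reset: what is moved stays moved. The work goes in short steps, Python scripts to look and compute and a shell command to move; the robot and the scene stay as the last step left them, time stands still between calls to the robot, and variables do not carry over. Pictures are saved under pics/ and viewed, at most 10 in all, crops included, and the job is handed in when it is done.

```bash
mkdir -p pics; python3 - <<'E'
from workcell import bot
import cv2
o=bot.get_obs();print(o['time'],o['ee_pos'],o['tcp_rot'],o['opening'])
for n in('scene','side'):
    cv2.imwrite(f'pics/{n}0.png',bot.camera(n)[:,:,::-1]);c=bot.calibration(n);print(n,c)
E
```

```text
0.0 [0.23557317 0.49676351 0.23060588] [-1.79928083e+02  5.11691399e-04  1.54626433e+02] 0.08523440266869219
scene {'vfov': 53.44604910758891, 'cx': 285.78448110362035, 'cy': 211.73555367857625, 'camera_from_world': array([[-0.48337159,  0.87538048,  0.00780473,  0.28140034],
       [ 0.55222639,  0.31182444, -0.77318273, -0.29032268],
       [-0.67926277, -0.36942459, -0.63413528,  1.43342405],
       [ 0.        ,  0.        ,  0.        ,  1.        ]])}
side {'vfov': 42.377089796103, 'cx': 276.6576921444545, 'cy': 212.04857147072653, 'camera_from_world': array([[ 0.77395615, -0.6328333 , -0.02266929, -0.44440014],
       [-0.38976006, -0.44785189, -0.80468365,  0.29541038],
       [ 0.49907812,  0.63162544, -0.59327087,  1.06185591],
       [ 0.        ,  0.        ,  0.        ,  1.        ]])}
```

View pics/scene0.png

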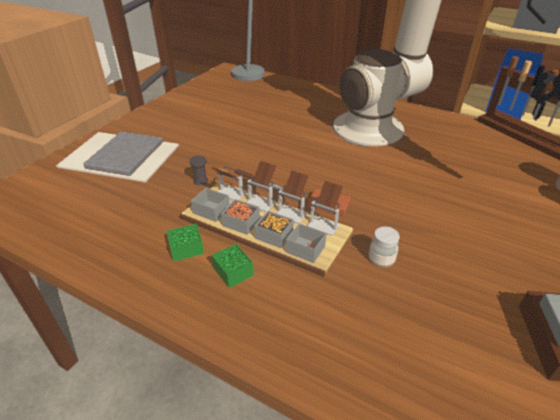

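View pics/side0.png

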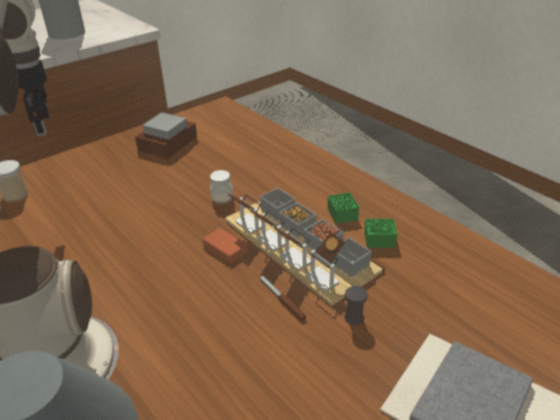

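The scene view shows four tins from punch (200,170) to jar (384,246): low (210,205), copper full (240,214), brass full (275,228) and low (306,242). The green look-alikes are at (185,241) and (233,265). In the side view one brass disc shows at (333,243). Next I'll zoom in on the row to read the tags.

```bash
python3 - <<'E'
import cv2,numpy as np
a=cv2.imread('pics/scene0.png')[150:270,170:360];b=cv2.imread('pics/side0.png')[175:305,210:400]
a=cv2.resize(a,None,fx=4,fy=4,interpolation=2)[:,:760];b=cv2.resize(b,None,fx=4,fy=4,interpolation=2)
cv2.imwrite('pics/ca.png',a);cv2.imwrite('pics/cb.png',b)
E
```

```text
(no output)
```

View pics/ca.png

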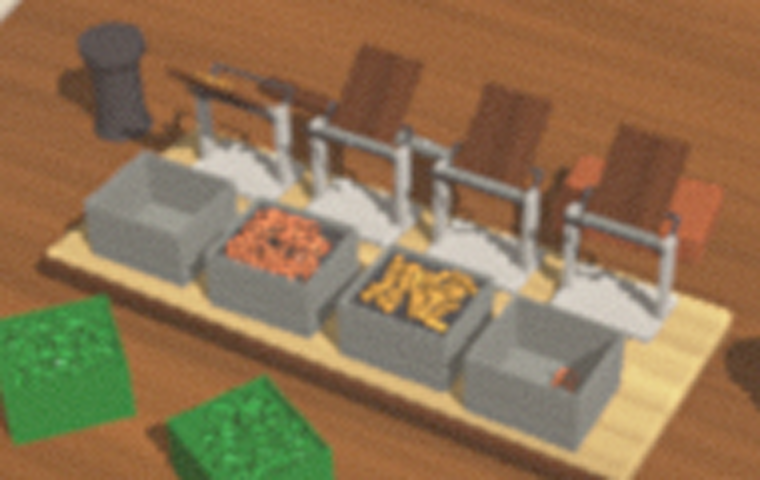

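View pics/cb.png

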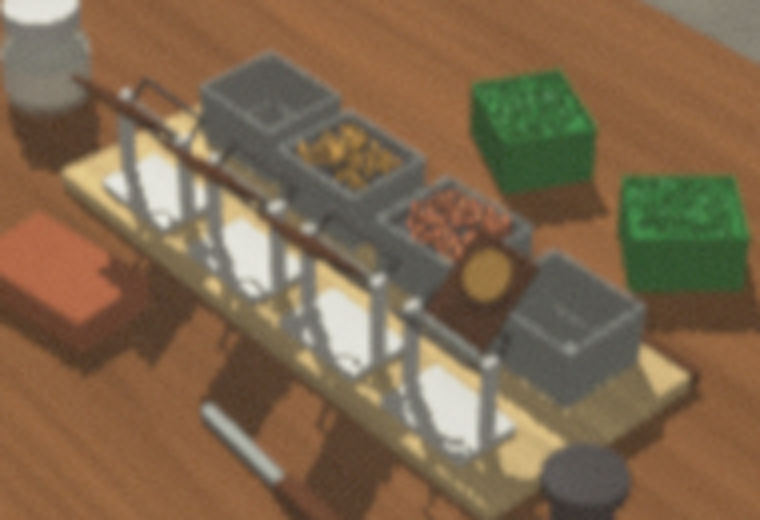

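Place A (punch end) holds a low tin, but its tag leans to the tin with the disc up at crop (485,275), so it is wrong. B (copper, full) and C (brass, full) lean to the robot, so both are wrong. D (low) leans to the robot and is right. That leaves A to push to -x, and B and C to push to +x. The things that could be mistaken are the green tins at (185,241) and (233,265), and the pixels in the crop confirm the choice. Next I'll locate the posts.

```bash
cat >h.py <<'E'
import numpy as np
from workcell import bot
def cast(n,uv,z):
    c=bot.calibration(n);T=c['camera_from_world'];f=210/np.tan(np.radians(c['vfov']/2))
    R=T[:3,:3];o=-R.T@T[:3,3];uv=np.atleast_2d(uv)
    d=np.c_[(uv[:,0]-c['cx'])/f,(uv[:,1]-c['cy'])/f,np.ones(len(uv))]@R
    return o+d*((z-o[2])/d[:,2])[:,None]
E
python3 - <<'E'
from h import *
a=np.array([(203,90),(284,97),(318,125),(402,138),(440,170),(533,190),(572,207),(668,222)])/4+[170,150]
b=np.array([(411,308),(489,360),(308,232),(377,278),(214,160),(275,205),(125,95),(182,140)])/4+[210,175]
b=b[[1,0,3,2,5,4,7,6]]
s=np.array([o+k for o in(-135,-45,45,135) for k in(-31,31)])/1000
for n,p in(('scene',a),('side',b)):
    q=cast(n,p,.074)[:,:2];m=q.mean(0);d=((q-m)*s[:,None]).sum(0);print(n,np.round(q,3).tolist(),m,np.linalg.norm(d)/(s@s),np.degrees(np.arctan2(d[1],d[0]))-90)
E
```

```text
scene [[0.561, -0.205], [0.542, -0.155], [0.557, -0.119], [0.543, -0.066], [0.561, -0.029], [0.551, 0.03], [0.554, 0.058], [0.539, 0.113]] [ 0.5509519  -0.04662724] 0.9777009230019023 1.7219670883831242
side [[0.557, -0.212], [0.554, -0.153], [0.557, -0.121], [0.555, -0.064], [0.556, -0.032], [0.557, 0.026], [0.554, 0.055], [0.557, 0.117]] [ 0.55595376 -0.04801085] 0.9922261071790333 0.06875896094931022
```

Hinge line is at x≈0.554, places at y≈-0.182 (A), -0.092 (B) and -0.002 (C), with under 2° of turn. First I'll turn the tool square (yaw 180) with the fingers shut, then go in front of C.

```bash
python3 -m crank '[{"gripper":0,"travel":[0,0,0],"twist":[0,0,-0.148]},{"gripper":0,"travel":[0,0,0],"twist":[0,0,-0.148]},{"gripper":0,"travel":[0,0,0],"twist":[0,0,-0.148]},{"gripper":0,"travel":[0,0,0],"twist":[0,0,0]},{"gripper":0,"travel":[0,0,0],"twist":[0,0,0]}]' 20
python3 -m crank '[{"gripper":0,"travel":[0,-50,0],"twist":[0,0,0]},{"gripper":0,"travel":[-20,-50,0],"twist":[0,0,0]},{"gripper":0,"travel":[-20,-50,0],"twist":[0,0,0]},{"gripper":0,"travel":[-20,-50,0],"twist":[0,0,0]},{"gripper":0,"travel":[-30,-50,0],"twist":[0,0,0]},{"gripper":0,"travel":[-30,-50,0],"twist":[0,0,0]},{"gripper":0,"travel":[-30,-50,0],"twist":[0,0,0]},{"gripper":0,"travel":[-30,-50,0],"twist":[0,0,0]},{"gripper":0,"travel":[-30,-50,0],"twist":[0,0,0]},{"gripper":0,"travel":[-25,-50,0],"twist":[0,0,0]},{"gripper":0,"travel":[0,0,0],"twist":[0,0,0]},{"gripper":0,"travel":[0,0,0],"twist":[0,0,0]}]'
```

```text
time: 0.72
ee_pos: [0.2356, 0.4969, 0.2311]
tcp_rot: [-180.0, -0.0, 179.9]
wrist_force: [0.6, -0.4, 0.3]
opening: -0.0001
grasp_force: 0.0
time: 2.22
ee_pos: [0.471, -0.0027, 0.2312]
tcp_rot: [180.0, -0.0, 179.9]
wrist_force: [0.1, 0.5, -0.1]
opening: 0.0001
grasp_force: 0.0
```

```bash
python3 - <<'E'
from workcell import bot
import cv2
cv2.imwrite('pics/w1.png',bot.camera('wrist')[:,:,::-1])
c=bot.calibration('wrist');print(c)
import numpy as np
T=c['camera_from_world'];f=210/np.tan(np.radians(c['vfov']/2))
for p in [(.554,y,.072) for y in(-.182,-.092,-.002,.088)]+[(.511,y,.114) for y in(-.092,-.002)]:
    q=T[:3,:3]@p+T[:3,3];t=np.arctan2(np.hypot(q[0],q[1]),q[2]);k=f*t/np.hypot(q[0],q[1]);print(p,c['cx']+k*q[0],c['cy']+k*q[1])
E
```

```text
{'vfov': 65.70646984690485, 'cx': 277.77073703234845, 'cy': 212.45712103166096, 'camera_from_world': array([[-7.02430409e-04,  9.99999750e-01, -8.25040894e-05,
         1.71591255e-03],
       [ 9.62824574e-01,  6.98603979e-04,  2.70126549e-01,
        -4.88343805e-01],
       [ 2.70126539e-01,  1.10308138e-04, -9.62824823e-01,
         2.51061991e-01],
       [ 0.00000000e+00,  0.00000000e+00,  0.00000000e+00,
         1.00000000e+00]])}
(0.554, -0.182, 0.072) 117.03857310444744 269.73221909964263
(0.554, -0.092, 0.072) 191.91807016084388 273.4727781286979
(0.554, -0.002, 0.072) 277.11249519740915 274.9777117064769
(0.554, 0.088, 0.072) 362.38609958237123 273.62707145595954
(0.511, -0.092, 0.114) 176.18863058202527 250.99309414565207
(0.511, -0.002, 0.114) 277.0150116683847 252.3641087331609
```

View pics/w1.png

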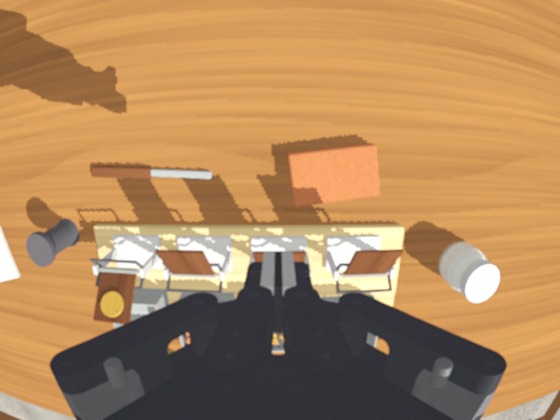

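The wrist view agrees: tag B's edge is at (180,250), predicted (176,251). C's edge is at (277,253), behind the fingertips. Now I'll lower and push C over gently.

```bash
python3 -m crank '[{"gripper":0,"travel":[0,0,35],"twist":[0,0,0]},{"gripper":0,"travel":[0,0,40],"twist":[0,0,0]},{"gripper":0,"travel":[0,0,35],"twist":[0,0,0]},{"gripper":0,"travel":[0,0,20],"twist":[0,0,0]},{"gripper":0,"travel":[0,0,0],"twist":[0,0,0]}]'
python3 -m crank '[{"gripper":0,"travel":[-10,0,0],"twist":[0,0,0]},{"gripper":0,"travel":[-8,0,0],"twist":[0,0,0]},{"gripper":0,"travel":[-8,0,0],"twist":[0,0,0]},{"gripper":0,"travel":[-8,0,0],"twist":[0,0,0]},{"gripper":0,"travel":[-8,0,0],"twist":[0,0,0]},{"gripper":0,"travel":[-8,0,0],"twist":[0,0,0]},{"gripper":0,"travel":[-8,0,0],"twist":[0,0,0]},{"gripper":0,"travel":[-8,0,0],"twist":[0,0,0]}]'
python3 -m crank '[{"gripper":0,"travel":[-7,0,0],"twist":[0,0,0]},{"gripper":0,"travel":[-6,0,0],"twist":[0,0,0]},{"gripper":0,"travel":[-6,0,0],"twist":[0,0,0]},{"gripper":0,"travel":[-6,0,0],"twist":[0,0,0]},{"gripper":0,"travel":[0,0,0],"twist":[0,0,0]},{"gripper":0,"travel":[0,0,0],"twist":[0,0,0]},{"gripper":0,"travel":[0,0,0],"twist":[0,0,0]}]'
python3 - <<'E'
from workcell import bot
import cv2
a=cv2.resize(bot.camera('scene')[150:270,170:360,::-1],None,fx=4,fy=4);b=cv2.resize(bot.camera('side')[175:305,210:400,::-1],None,fx=4,fy=4)
cv2.imwrite('pics/c1.png',cv2.resize(cv2.vconcat([a,b]),(456,600)))
E
```

```text
time: 2.9
ee_pos: [0.4701, -0.0015, 0.1003]
tcp_rot: [180.0, -0.1, -179.8]
wrist_force: [0.1, -0.4, 0.7]
opening: -0.0001
grasp_force: 0.0
time: 3.9
ee_pos: [0.5378, -0.0027, 0.1012]
tcp_rot: [180.0, -0.0, -179.9]
wrist_force: [0.3, -0.2, -0.0]
opening: 0.0001
grasp_force: 0.0
time: 4.78
ee_pos: [0.5621, -0.0027, 0.1013]
tcp_rot: [180.0, -0.0, -179.9]
wrist_force: [0.0, 0.5, 0.2]
opening: -0.0001
grasp_force: 0.0
```

View pics/c1.png

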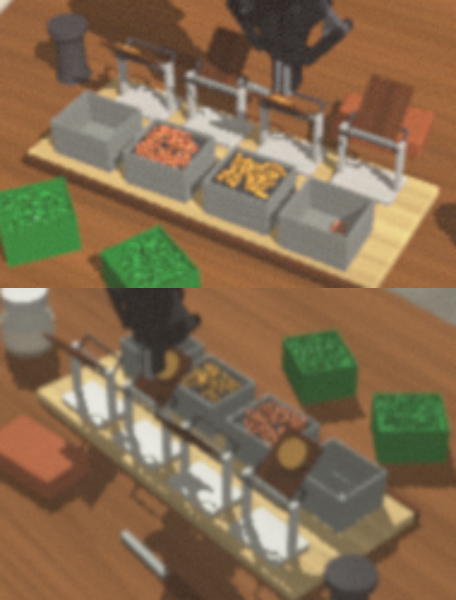

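C now shows its disc in the side crop at (172,365). I'll back off, shift 90 mm to B, and push it the same way.

```bash
python3 -m crank '[{"gripper":0,"travel":[30,0,0],"twist":[0,0,0]},{"gripper":0,"travel":[40,0,0],"twist":[0,0,0]},{"gripper":0,"travel":[22,0,0],"twist":[0,0,0]},{"gripper":0,"travel":[0,0,0],"twist":[0,0,0]},{"gripper":0,"travel":[0,-30,0],"twist":[0,0,0]},{"gripper":0,"travel":[0,-35,0],"twist":[0,0,0]},{"gripper":0,"travel":[0,-25,0],"twist":[0,0,0]},{"gripper":0,"travel":[0,0,0],"twist":[0,0,0]}]'
python3 -m crank '[{"gripper":0,"travel":[-10,0,0],"twist":[0,0,0]},{"gripper":0,"travel":[-8,0,0],"twist":[0,0,0]},{"gripper":0,"travel":[-8,0,0],"twist":[0,0,0]},{"gripper":0,"travel":[-8,0,0],"twist":[0,0,0]},{"gripper":0,"travel":[-8,0,0],"twist":[0,0,0]},{"gripper":0,"travel":[-8,0,0],"twist":[0,0,0]},{"gripper":0,"travel":[-8,0,0],"twist":[0,0,0]},{"gripper":0,"travel":[-8,0,0],"twist":[0,0,0]}]'
python3 -m crank '[{"gripper":0,"travel":[-7,0,0],"twist":[0,0,0]},{"gripper":0,"travel":[-6,0,0],"twist":[0,0,0]},{"gripper":0,"travel":[-6,0,0],"twist":[0,0,0]},{"gripper":0,"travel":[-6,0,0],"twist":[0,0,0]},{"gripper":0,"travel":[0,0,0],"twist":[0,0,0]},{"gripper":0,"travel":[0,0,0],"twist":[0,0,0]},{"gripper":0,"travel":[0,0,0],"twist":[0,0,0]}]'
```

```text
time: 5.88
ee_pos: [0.4711, -0.0941, 0.1012]
tcp_rot: [-180.0, 0.0, 179.9]
wrist_force: [-0.3, -0.6, 0.1]
opening: 0.0003
grasp_force: 0.0
time: 6.88
ee_pos: [0.5369, -0.0927, 0.1013]
tcp_rot: [-180.0, 0.0, -179.9]
wrist_force: [0.3, 0.3, -0.2]
opening: -0.0
grasp_force: 0.0
time: 7.75
ee_pos: [0.5612, -0.0927, 0.1014]
tcp_rot: [-180.0, 0.0, -179.9]
wrist_force: [0.8, 0.1, 0.2]
opening: -0.0001
grasp_force: 0.0
```

```bash
python3 -m crank '[{"gripper":0,"travel":[20,0,0],"twist":[0,0,0]},{"gripper":0,"travel":[20,0,0],"twist":[0,0,0]},{"gripper":0,"travel":[0,0,-30],"twist":[0,0,0]},{"gripper":0,"travel":[0,0,-45],"twist":[0,0,0]},{"gripper":0,"travel":[0,0,-35],"twist":[0,0,0]},{"gripper":0,"travel":[0,-30,0],"twist":[0,0,0]},{"gripper":0,"travel":[-40,-30,0],"twist":[0,0,0]},{"gripper":0,"travel":[-40,-30,0],"twist":[0,0,0]},{"gripper":0,"travel":[-39,0,0],"twist":[0,0,0]},{"gripper":0,"travel":[0,0,0],"twist":[0,0,0]}]'
python3 - <<'E'
from workcell import bot
import cv2
a=cv2.resize(bot.camera('scene')[150:270,170:360,::-1],None,fx=4,fy=4);b=cv2.resize(bot.camera('side')[175:305,210:400,::-1],None,fx=4,fy=4)
cv2.imwrite('pics/c2.png',cv2.resize(cv2.vconcat([a,b]),(456,600)))
E
```

```text
time: 9.0
ee_pos: [0.6419, -0.1828, 0.2088]
tcp_rot: [180.0, -0.1, -179.9]
wrist_force: [0.2, 0.8, -0.1]
opening: 0.0003
grasp_force: 0.0
```

View pics/c2.png

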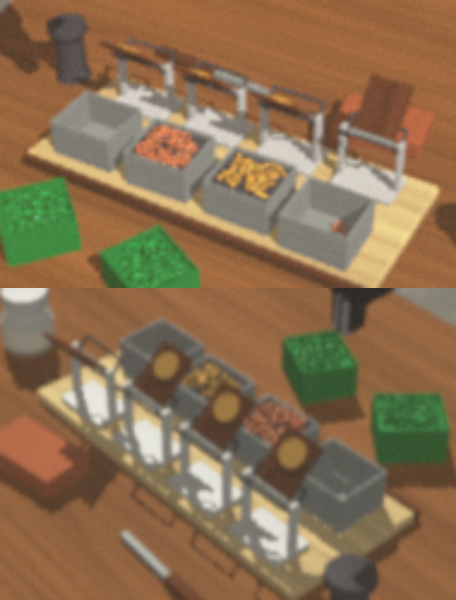

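B has gone over too (disc at (228,405)). Now I'll lower behind A and push its tag towards the robot.

```bash
python3 -m crank '[{"gripper":0,"travel":[0,0,30],"twist":[0,0,0]},{"gripper":0,"travel":[0,0,35],"twist":[0,0,0]},{"gripper":0,"travel":[0,0,30],"twist":[0,0,0]},{"gripper":0,"travel":[0,0,13],"twist":[0,0,0]},{"gripper":0,"travel":[0,0,0],"twist":[0,0,0]}]'
python3 -m crank '[{"gripper":0,"travel":[10,0,0],"twist":[0,0,0]},{"gripper":0,"travel":[8,0,0],"twist":[0,0,0]},{"gripper":0,"travel":[8,0,0],"twist":[0,0,0]},{"gripper":0,"travel":[8,0,0],"twist":[0,0,0]},{"gripper":0,"travel":[8,0,0],"twist":[0,0,0]},{"gripper":0,"travel":[8,0,0],"twist":[0,0,0]},{"gripper":0,"travel":[8,0,0],"twist":[0,0,0]},{"gripper":0,"travel":[8,0,0],"twist":[0,0,0]}]'
python3 -m crank '[{"gripper":0,"travel":[8,0,0],"twist":[0,0,0]},{"gripper":0,"travel":[7,0,0],"twist":[0,0,0]},{"gripper":0,"travel":[7,0,0],"twist":[0,0,0]},{"gripper":0,"travel":[6,0,0],"twist":[0,0,0]},{"gripper":0,"travel":[0,0,0],"twist":[0,0,0]},{"gripper":0,"travel":[0,0,0],"twist":[0,0,0]},{"gripper":0,"travel":[0,0,0],"twist":[0,0,0]},{"gripper":0,"travel":[0,0,0],"twist":[0,0,0]}]'
python3 -m crank '[{"gripper":0,"travel":[-20,0,0],"twist":[0,0,0]},{"gripper":0,"travel":[-30,0,0],"twist":[0,0,0]},{"gripper":0,"travel":[0,0,-30],"twist":[0,0,0]},{"gripper":0,"travel":[0,0,-45],"twist":[0,0,0]},{"gripper":0,"travel":[0,0,-45],"twist":[0,0,0]},{"gripper":0,"travel":[-40,0,0],"twist":[0,0,0]},{"gripper":0,"travel":[0,0,0],"twist":[0,0,0]},{"gripper":0,"travel":[0,0,0],"twist":[0,0,0]}]'
python3 - <<'E'
from workcell import bot
import cv2
a=cv2.resize(bot.camera('scene')[150:270,170:360,::-1],None,fx=4,fy=4);b=cv2.resize(bot.camera('side')[175:305,210:400,::-1],None,fx=4,fy=4)
cv2.imwrite('pics/c3.png',cv2.resize(cv2.vconcat([a,b]),(456,600)))
E
```

```text
time: 9.72
ee_pos: [0.6398, -0.1824, 0.1036]
tcp_rot: [180.0, -0.0, -179.9]
wrist_force: [-0.1, 0.7, 0.3]
opening: -0.0001
grasp_force: 0.0
time: 10.72
ee_pos: [0.5739, -0.1826, 0.1032]
tcp_rot: [180.0, -0.0, -179.9]
wrist_force: [-0.9, -0.1, 0.4]
opening: -0.0004
grasp_force: 0.0
time: 11.72
ee_pos: [0.5466, -0.1827, 0.1032]
tcp_rot: [180.0, -0.0, -179.9]
wrist_force: [0.3, -0.1, -0.6]
opening: 0.0001
grasp_force: 0.0
time: 12.72
ee_pos: [0.6362, -0.1825, 0.2226]
tcp_rot: [180.0, -0.1, -179.9]
wrist_force: [-0.9, -0.2, -0.1]
opening: -0.0001
grasp_force: 0.0
```

View pics/c3.png

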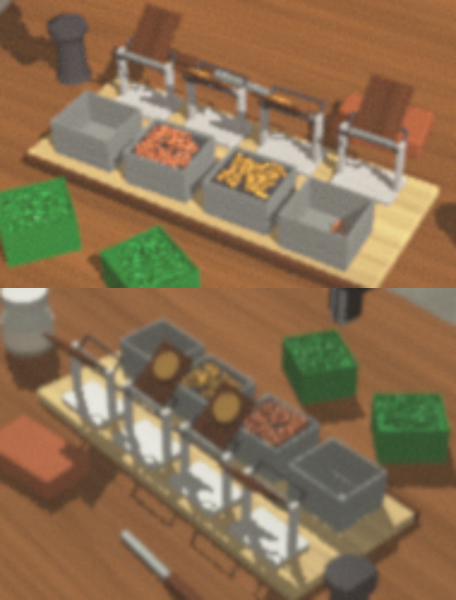

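All four tags are right: discs show only at B (228,405) and C (167,364), and A now leans to the robot (155,32). The arm is clear.

```bash
python3 -c "
from workcell import bot
print(bot.job_done())"
```

```text
the job is handed in; nothing more can be done
None
```

I flipped three tags, so only the two full tins (copper rings and brass rivets) show their discs; the fourth was already right and left alone, the last pictures show the tins in place, and the job is handed in (no verdict came back).

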